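# Load a converter module and set the load lever

### The job

Turn the test station's load lever back to its off stop. Then lift the converter module with the yellow block out of the rack by its two ends, set it down on the blue mat and let go, and take it again by its long sides to stand it squarely in the middle of the station's brass test nest. Only when it stands there released, bring the lever in line with the orange flag and leave it so; keep the module upright, never drop it, and leave the other things where they are.

Things in the scene. Friction and masses are not known exactly. Their poses are not given: they have to be found in the camera images.
- station: Test station: white low box with a grey top, 190 mm (x) by 340 mm (y), top surface 45 mm above the table, fixed to the table, turned by up to 0.15 rad. Origin at the centre of its underside. It carries the nest at its -y end and the lever at its +y end.
- nest (a point): Centre of the station's brass test pad (64 x 46 mm), 50 mm above the table: the module stands on it, its length along this x, either way round. Black end walls (at +x and -x, 50 mm wide, no room for fingers there): 66 mm apart at the pad, flaring from 21 mm above it to 78 mm apart at their tops, 45 mm above it. Open on +y and -y, free for 60 mm with the lever off.
- lever (a joint): Angle of the load lever about its upright hinge, rad: 0 at the off stop (red block; lever points along the station's +y), growing counter-clockwise seen from above (towards the station's -x, then -y) up to 2.2. Stiff: about 1.5 N at the knob moves it; it stays where it is left. Aluminium arm, its top 66 mm above the table.
- lever_hinge (a point): Point on the lever's hinge axis (upright), at the station's top surface, 45 mm above the table; its axes are those of the station.
- lever_knob (a point): Centre line of the lever's upright round black knob, 18 mm diameter, 80 mm from the hinge axis, standing from 66 to 113 mm above the table; this point is 100 mm above the table. Its y axis points along the lever from the hinge to the knob, z up.
- flag: Orange flag marking the wanted lever angle: fixed, with a 24 mm wide tab at most 12 mm above the station's top, 100 to 121 mm from the hinge axis, outside the white scale arc. Origin on the hinge axis at the station's top; its y axis points to the tab: the lever is in line when its y axis is parallel to the flag's. It stands 0.8 to 1.9 rad from the off stop.
- rack: Black rack fixed to the table: two open slots side by side (centres at its y = +22 and -22 mm), floor 8 mm above the table. Three walls 5 mm thick, 42 mm long in x, tops 55 mm above the table, flank the modules' long sides (1.5 mm play). The modules' ends stick out 9 mm beyond the walls at +x and -x, with free room for fingers. Origin at the centre of its underside.
- module: The converter module to load: aluminium case with a green board and a YELLOW block on top, 60 x 36 mm in plan and 40 mm tall, flat vertical sides (its coloured top parts rise 5 mm more), 0.13 to 0.25 kg, origin at the centre of its underside, x along the 60 mm length, z up. It starts in either slot of the rack, its length along the rack's x.
- spare: The other module, the same but with a RED block on top; it stays in the rack. 60 x 36 mm in plan and 40 mm tall, flat vertical sides (its coloured top parts rise 5 mm more), 0.13 to 0.25 kg, origin at the centre of its underside, x along the 60 mm length, z up.
- mat_top (a point): Centre of the top face of the blue set-down mat, 150 x 150 mm, 3 mm thick, fixed, z up.
- meter: Yellow handheld multimeter lying on the table, 185 x 90 x 42 mm; leave it. Origin at the centre of its underside, x along its length.
- bottle: Blue bottle, 52 mm diameter, 120 mm tall, standing beyond the work; leave it. Origin at the centre of its underside.
- driver: Screwdriver, 190 mm long, lying on the table beyond the station; leave it. Its x axis runs along its length.
There are look-alikes about, which are no part of the job. Of the things that look like the part that bears mat_top, the largest one is meant.

How it is judged:
By the outcome, as a careful person would: the job done as asked, in the order asked, and still so for the second after the job is handed in, with the robot touching nothing.
It also fails if it takes over 72 s, if anything falls off the work surface, if the arm or the gripper's body presses on something with over 40 N, if the wrist force passes 120 N, or if a joint passes its speed limit or range.

### The arm

A 7-joint arm with a two-finger parallel gripper is mounted at the origin on the work surface. World frame = base frame: x ahead of the robot, y to its left, z up, the work surface at z = 0. Lengths are in mm, angles in rad, forces in N, time in s.
With the tool pointing down it reaches from about 375 to 925 mm from the base axis. Payload 3.1 kg.
Tool frame: the origin (TCP) lies at the very end of the fingers, on their centre line; the grasp point (between the pads) lies ctrl.pinch_z behind it (ctrl.pinch_z is the distance from the TCP to the grasp point, in mm); z points along the fingers, y is the line along which they close (so a half turn about z gives the same grasp; the last joint's range is limited). The gripper opens to 85 mm and grips with 20 to 120 N. Pads are 22 mm wide; open, the fingers measure 114 mm over their backs; the gripper's body (76 mm by 85 mm) begins 54 mm behind the grasp point. The pads swing forward as they close: fully open they stand 13 mm farther back than shut.
Start: joints at [-1.367, 0.383, 0.044, 1.598, -0.018, 1.161, -0.05], TCP at [193.183, 620.631, 231.269] pointing down, gripper open.
Joint ranges: [-2.61, 2.61], [-0.41, 2.15], [-1.48, 1.57], [0, 2.5], [-1.57, 4.71], [0.05, 1.97], [-2.85, 2.85]. Speed limits (rad/s): [2.79, 2.79, 3.14, 3.14, 3.14, 3.14, 3.14].

### API

Orientations are given as a unit quaternion [w, x, y, z].
In Python, from workcell import ctrl, grab_frame, spotter gives the robot as it stands. The module is installed in compiled form; this text tells all that it offers.
- The arm moves only by the tool servo_tool, never from a script. Its arguments are lists of equal length, an entry for each row: "gripper": the gripper command: -1 is shut, 1 is fully open, values between are in proportion; "offset": the shift along the tool's x, y, z in mm, a list of three; "twist": the turn, a rotation vector about the tool's x, y, z in degrees, a list of three. A call has 1 to 8 rows; each row is the pose to reach, as a shift and turn from the pose commanded when the call began, along the tool's axes at that moment; what a row does not reach only later rows make up. A row lasts 1/12 s, in which the tool goes at most 41.7 mm and 7.16 degrees, less where a joint would pass 70% of its speed; a pose out of reach is approached as far as the arm can. A call with a gripper value outside its range is refused whole. The fingers move at their own pace and stop on an object; the grip force is fixed at half the most. Time passes only in rows, so rows that repeat a pose let the fingers close. It gives the time, the measured TCP pose, the force, the opening and the grip force at its end, in the units of the state.
- ctrl.read_state(): the state, without advancing time (a new reading comes with each control period).
- grab_frame(name): name is "scene" or "top" or "wrist"; returns a dict with "img" (400x640x3 uint8, red, green, blue), "depth" (400x640 float32, mm along the optical axis (not along the pixel's ray), 0 where there is no reading), "fov_y" (degrees; the focal length in pixels is half the picture's height over the tangent of half this angle, whatever the lens; pixels are square), "cx", "cy" (the principal point, pixels), "eye" and "attitude" of the camera in the world. Camera axes: x right, y down, z forward; pixel columns grow to the right and rows downward; lengths in mm; the calibration is good to about 2 mm. A picture is of the moment at which its call begins.
- ctrl.hand_in(): hands the job in; it is judged then, once.
Trained networks look in a picture, given as the dict that the camera call returned (one of the last four; its "shot" number tells which), for a name from the list of things; names that differ only in an ending like _2 or _b are one class to them, and where a whole thing is asked for, a point or a joint stands for the part that bears it (a point fixed in the world has none). Each returns a list of dicts, best first, with "confidence" (0 to 1); they miss things now and then, are a little off and sometimes report something else, mostly with a low value. They report only what shows in the picture. A call takes as long as a camera call. They do not tell look-alikes from the thing itself.
- spotter.boxes_of(thing, picture): "point" ([column, row] as shares, 0 to 1, of the picture: columns of its width, rows of its height, amid what is visible of it).
- spotter.cut_out(thing, picture): "mask" (400x640 bool, what is visible of it) and "point" ([column, row] as shares, 0 to 1, of the picture: columns of its width, rows of its height, amid what is visible of it).
The state is a dict: "t": time; "joints": joint angles; "joint_velocities": joint speeds; "tau": joint torques, N m; "position": TCP position; "tool_rot": TCP orientation; "contact_force": force on the tool from outside, world axes, zero at the start; "ft_torque": the same for the moment, N m; "width": opening from 0.0 (shut) to 1.0 (fully open); "grip_force": force on a finger pad.
Only numpy, scipy, OpenCV 4.12 (cv2) and the standard library are available. Lean on these libraries where they do the work, as an engineer would, in place of code of your own. Each camera call takes 0.05 s, during which the arm holds its last target. There are 200 camera calls.

## Working session

There is one attempt and no reset: what is moved stays moved. The work goes in short steps, Python scripts to look and compute and a tool call to move; the robot and the scene stay as the last step left them, time stands still between calls to the robot, and variables do not carry over. Pictures are saved under pics/ and viewed, at most 10 in all, crops included, and the job is handed in when it is done.

Besides the shell and the picture viewer there is one more tool, called after ">>>" as a command line: name --argument value ..., lists and objects as JSON in quotes. servo_tool: Moves the arm, as the interface text tells. Its arguments: {"type":"object","properties":{"gripper":{"type":"array"},"offset":{"type":"array"},"twist":{"type":"array"}},"required":["gripper","offset","twist"]}

```bash
mkdir -p pics; cat > h.py <<'E'
import numpy as np, cv2
from scipy.spatial.transform import Rotation as R
from workcell import ctrl, grab_frame, spotter
def rot(q): return R.from_quat([q[1],q[2],q[3],q[0]])
def save(f,n,crop=None,s=1):
    im=f["img"][:,:,::-1]
    if crop: c0,r0,c1,r1=crop; im=im[r0:r1,c0:c1]
    cv2.imwrite("pics/"+n,cv2.resize(im,None,fx=s,fy=s,interpolation=cv2.INTER_CUBIC))
def cloud(f):
    H,W=f["depth"].shape; fl=H/2/np.tan(np.radians(f["fov_y"])/2)
    u,v=np.meshgrid(np.arange(W)+0.5,np.arange(H)+0.5); d=f["depth"]
    P=np.stack([(u-f["cx"])/fl*d,(v-f["cy"])/fl*d,d],-1)
    A=np.array(f["attitude"]); Q=rot(A).as_matrix() if A.size==4 else A.reshape(3,3)
    P=P@Q.T+np.array(f["eye"]); P[d<=0]=np.nan; return P
E
python3 - <<'E'
from h import *
s=ctrl.read_state(); print({k:np.round(v,3) for k,v in s.items()}, ctrl.pinch_z)
for n in ("scene","top"):
    f=grab_frame(n); save(f,n+".png"); P=cloud(f)
    print(n,f["eye"],f["attitude"],f["fov_y"],f["cx"],f["cy"])
    for t in ("station","lever","flag","rack","module","spare","mat_top","meter","bottle","driver"):
        for m in spotter.cut_out(t,f)[:4]:
            q=P[m["mask"]]; q=q[~np.isnan(q[:,0])]
            print(t,round(m["confidence"],2),np.round(np.array(m["point"])*[640,400]),m["mask"].sum(),np.round(np.median(q,0)) if len(q) else None)
E
```

```text
{'t': np.float64(0.0), 'joints': array([-1.367,  0.384,  0.044,  1.6  , -0.018,  1.161, -0.05 ]), 'joint_velocities': array([-0.001, -0.001,  0.   ,  0.001,  0.001,  0.001, -0.001]), 'tau': array([ 0.0000e+00, -4.3346e+01,  1.0240e+00, -2.4951e+01,  1.1000e-02,
        1.2000e-02,  0.0000e+00]), 'position': array([192.92 , 619.709, 229.866]), 'tool_rot': array([-0.   ,  0.15 ,  0.989, -0.001]), 'contact_force': array([-0.429,  0.051,  0.693]), 'ft_torque': array([ 0.022,  0.038, -0.006]), 'grip_force': np.float64(0.0), 'width': np.float64(0.998)} 18.700000000000003
scene [1339.47433357 -127.12469821 1092.64158606] [-0.24400777  0.74196045  0.59473168 -0.19039203] 49.926336118272005 318.5334182939396 197.36459408225974
station 0.97 [345. 181.] 6010 [564. 142.  46.]
lever 0.64 [358. 165.] 155 [520. 197.  69.]
flag 0.52 [352. 154.] 16 [465. 181.  54.]
rack 0.71 [226. 174.] 117 [ 446. -208.   50.]
module 0.52 [232. 175.] 254 [ 465. -192.   48.]
spare 0.75 [217. 178.] 244 [ 456. -235.   49.]
mat_top 0.86 [239. 225.] 2127 [ 618. -208.    4.]
mat_top 0.85 [231. 285.] 1493 [ 812. -245.    3.
[... 473 characters left out ...]
5.  45.]
lever 0.55 [255. 225.] 289 [547. 197.  65.]
lever 0.33 [147. 250.] 2828 [481. 473.  40.]
flag 0.37 [262. 258.] 46 [461. 180.  55.]
rack 0.7 [407. 269.] 125 [ 439. -170.   50.]
module 0.59 [415. 271.] 405 [ 441. -192.   48.]
spare 0.89 [433. 273.] 403 [ 434. -234.   48.]
spare 0.5 [421. 271.] 117 [ 439. -210.   51.]
mat_top 0.7 [279. 231.] 10031 [529. 146.  45.]
mat_top 0.69 [430. 136.] 1363 [ 804. -248.    1.]
mat_top 0.66 [487. 205.] 1583 [ 618. -400.    1.]
mat_top 0.6 [412. 208.] 3148 [ 611. -208.    2.]
meter 0.82 [146. 247.] 2851 [481. 473.  40.]
meter 0.44 [259. 230.] 324 [537. 197.  65.]
bottle 0.57 [349. 146.] 477 [750. -30.  78.]
driver 0.72 [306. 151.] 378 [759.  97.  21.]
```

View pics/scene.png

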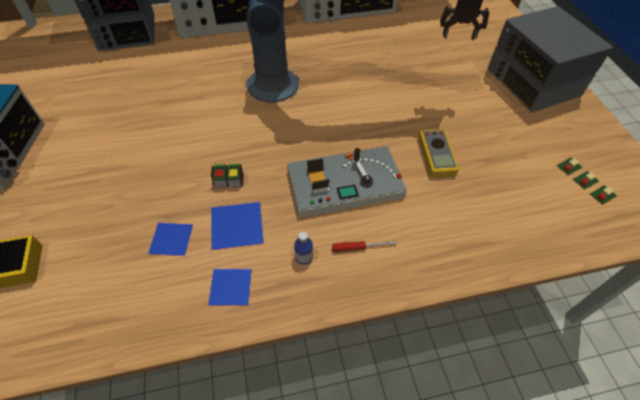

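View pics/top.png

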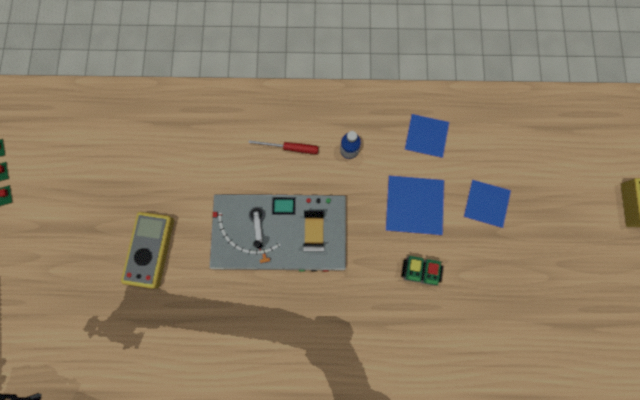

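The top view shows the station at (280,232), with its hinge at (257,213), the knob at (258,244), the flag at (264,258) and the nest at (314,231). Possible mix-ups:
- **Modules:** yellow block (415,268), which is the target. The spare with the red block is at (433,270), and there are red boards at the left edge (3,170).
- **Mats:** (415,205) is the largest and so the one I want. The smaller ones are at (427,136) and (487,203).

Next I measure the poses and check the target in a close crop.

```bash
cat > meas.py <<'E'
from h import *
def rect(xy):
    (c,s,a)=cv2.minAreaRect(np.float32(xy)); return np.round(c,1),np.round(s,1),round(a,2)
def best(t,f,k=0): return spotter.cut_out(t,f)[k]["mask"]
f=grab_frame("top"); P=cloud(f); z=P[...,2]
save(f,"crop1.png",(200,180,460,290),3)
st=best("station",f); X=P[...,0];Y=P[...,1]
er=lambda m:cv2.morphologyEx(m.astype(np.uint8),cv2.MORPH_OPEN,np.ones((3,3)))>0
g=er((z>41)&(z<49)&(X>400)&(X<680)&(Y>-50)&(Y<340)); print("station",rect(P[g][:,:2]))
hsv=cv2.cvtColor(f["img"],cv2.COLOR_RGB2HSV)
b=(hsv[...,0]>105)&(hsv[...,0]<130)&(hsv[...,1]>150)&(z<10)
n,l,s,c=cv2.connectedComponentsWithStats(b.astype(np.uint8))
for i in range(1,n):
    if s[i,4]>300: print("blue",c[i],s[i,4],rect(P[l==i][:,:2]),np.median(P[l==i][:,2]))
g=(z>40)&(X>370)&(X<520)&(Y<-120)&(Y>-290); print("rack all",rect(P[g][:,:2]),np.percentile(z[g],[5,50,95]))
for nm,lo,hi in(("yellow",24,34),("red",0,8)):
    m=g&(hsv[...,0]>=lo)&(hsv[...,0]<=hi)&(hsv[...,1]>120); print(nm,m.sum(),rect(P[m][:,:2]),np.median(z[m]))
m=g&(hsv[...,0]>40)&(hsv[...,0]<85)&(hsv[...,1]>80);print("green",rect(P[m][:,:2]),np.median(z[m]))
S=(X>400)&(X<660)&(Y>80)&(Y<330)
k=S&(z>105); print("knob",k.sum(),P[k].mean(0) if k.any() else 0, np.nanmax(z[S]))
a=S&(z>61)&(z<70); print("arm",a.sum(),rect(P[a][:,:2]))
o=(hsv[...,0]>5)&(hsv[...,0]<16)&(hsv[...,1]>150)&S&(z>48);print("flag",o.sum(),P[o].mean(0),rect(P[o][:,:2]))
w=(X>430)&(X<640)&(Y<110)&(Y>0)&(z>85);print("walls",w.sum(),rect(P[w][:,:2]))
n,l,s,c=cv2.connectedComponentsWithStats(w.astype(np.uint8))
for i in range(1,n): print(c[i],s[i,4],rect(P[l==i][:,:2]),np.median(P[l==i][:,2]))
E
python3 meas.py
```

```text
station (array([532.8, 149. ]), array([185.8, 334.8]), 0.55)
blue [426.53883495 135.32443366] 1236 (array([ 806.3, -245.8]), array([ 99.4, 101.3]), 76.58) 0.9520191029931766
blue [414.80140105 204.94010508] 2855 (array([ 612.2, -207.4]), array([143.5, 145.1]), 85.62) 1.8151231904853375
blue [486.97385621 203.20406681] 1377 (array([ 618.6, -399.8]), array([100.9, 100.6]), 73.85) 0.684762926981648
rack all (array([ 438.5, -214.7]), array([95.1, 60.1]), 79.74) [43.68658091 49.31823433 55.0881523 ]
yellow 108 (array([ 450.8, -193.4]), array([23.9, 27.4]), 79.63) 51.60341840241881
red 101 (array([ 442.6, -236.3]), array([23.3, 25.1]), 79.62) 51.84709884107065
green (array([ 439.2, -211.9]), array([89.1, 57.8]), 79.84) 47.6146849453155
knob 47 [493.47667415 191.20766836 111.58756771] 117.37163469137636
arm 219 (array([562.4, 162.9]), array([ 92.4, 135.8]), 36.64)
flag 27 [462.92623274 179.51500649  56.84914912] (array([472. , 177.1]), array([17. , 34.1]), 82.68)
walls 139 (array([534.1,  58.4]), array([48.9, 88.6]), 89.28)
[313.275 211.925] 80 (array([573.8,  57.9]), array([48.8,  9.2]), 89.95) 92.59293416232606
[312.69491525 245.03389831] 59 (array([493.2,  59.2]), array([ 5.9, 48.2]), 0.89) 92.60646207255195
```

View pics/crop1.png

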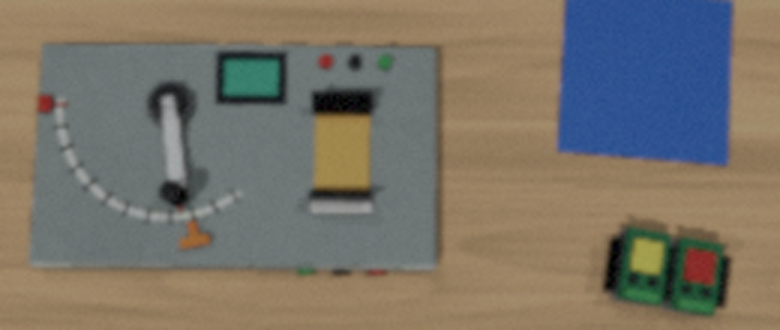

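The crop confirms it: yellow-block module on the left in the rack (647,257 in the crop), red spare beside it, and the lever lying near the flag. I'll move over the station and refine with the wrist camera.

```bash
cat >> h.py <<'E'
def toolq(psi): # tool down, tool y at azimuth psi
    y=np.array([np.cos(psi),np.sin(psi),0]); z=np.array([0,0,-1.]); return R.from_matrix(np.stack([np.cross(y,z),y,z],1))
def plan(*targets):
    """targets (x,y,z,psi): offsets/twists relative to present measured pose"""
    s=ctrl.read_state(); T=rot(s["tool_rot"]); p=s["position"]
    for x,y,z,psi in targets:
        d=T.inv().apply(np.array([x,y,z])-p); w=np.degrees((T.inv()*toolq(psi)).as_rotvec())
        print("off",np.round(d,1),"tw",np.round(w,1),"dist",round(np.linalg.norm(d)),"rows",np.ceil(max(np.linalg.norm(d)/41.7,np.linalg.norm(w)/7.16)))
def st():
    s=ctrl.read_state(); y=rot(s["tool_rot"]).as_matrix()[:,1]; print("t",round(float(s["t"]),2),"p",np.round(s["position"],1),"psi",round(float(np.arctan2(y[1],y[0])),3),"F",np.round(s["contact_force"],1),"w",round(float(s["width"]),3),"g",s["grip_force"],"j",np.round(s["joints"],2))
E
python3 -c "
from h import *
plan((530,150,330,1.57))"
```

```text
off [-461.5 -349.3  -98.7] tw [  0.   -0.  -17.2] dist 587 rows 15.0
```

>>> servo_tool --gripper '[1,1,1,1,1,1,1,1]' --offset '[[-30,-23,-40],[-62,-47,-75],[-94,-71,-99],[-126,-95,-99],[-158,-119,-99],[-190,-143,-99],[-222,-167,-99],[-250,-190,-99]]' --twist '[[0,0,-2],[0,0,-4],[0,0,-6],[0,0,-8],[0,0,-10],[0,0,-12],[0,0,-14],[0,0,-17.2]]'

```text
t: 1.87
position: [368.9, 374.5, 330.9]
tool_rot: [0.0, -0.0, 1.0, 0.001]
contact_force: [0.6, 1.2, 0.5]
width: 0.999
grip_force: 0.0
```

```bash
python3 -c "
from h import *
st();plan((530,150,330,1.57))"
```

```text
t 1.87 p [368.9 374.5 330.9] psi 1.571 F [0.6 1.2 0.5] w 0.999 g 0.0 j [-1.05  0.07  0.18  1.78 -0.01  1.3   0.71]
off [-161.  -224.6    0.8] tw [0.1 0.1 0.1] dist 276 rows 7.0
```

>>> servo_tool --gripper '[1,1,1,1,1,1,1,1]' --offset '[[-23,-32,0],[-46,-64,0],[-69,-96,0],[-92,-128,0],[-115,-160,0],[-138,-192,0],[-161,-224.6,0.8],[-161,-224.6,0.8]]' --twist '[[0,0,0],[0,0,0],[0,0,0],[0,0,0],[0,0,0],[0,0,0],[0,0,0],[0,0,0]]'

```text
t: 2.53
position: [532.9, 140.3, 330.1]
tool_rot: [0.002, 0.009, 1.0, -0.003]
contact_force: [0.4, -2.1, 1.2]
width: 1.0
grip_force: 0.0
```

```bash
python3 - <<'E'
from h import *
st(); f=grab_frame("wrist"); save(f,"w1.png"); np.savez("w1.npz",**{k:v for k,v in f.items()})
print(f["eye"],f["attitude"],f["fov_y"],f["cx"],f["cy"])
P=cloud(f); print(np.round(P[200,320]),np.isnan(P[...,0]).mean())
E
```

```text
t 2.53 p [532.9 140.3 330.1] psi 1.554 F [ 0.4 -2.1  1.2] w 1.0 g 0.0 j [-0.74  0.12  0.44  1.73 -0.05  1.3   1.27]
[455.79746879 142.70697264 472.03820799] [0.11110276 0.70403182 0.69352092 0.10499576] 67.42812043781842 316.26627380577986 200.75958196860776
[590. 144.  49.] 0.00398046875
```

View pics/w1.png

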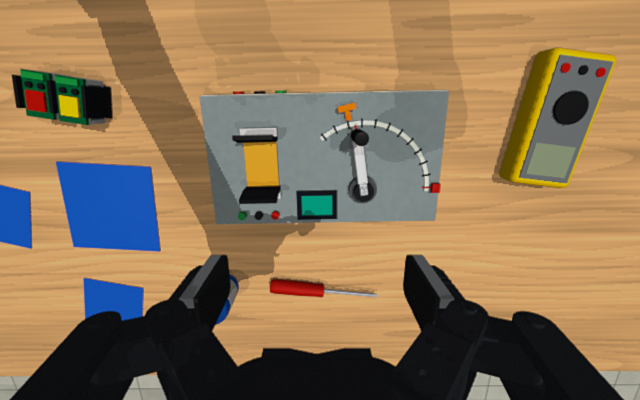

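The wrist view shows the station, with the knob at (360,138), hinge at (364,188), flag tab at (347,108), nest pad at (261,165), and the rack at (62,97). I'll measure from it.

```bash
cat > m2.py <<'E'
from h import *
import sys
def rect(xy,tag=""):
    (c,s,a)=cv2.minAreaRect(np.float32(xy)); print(tag,len(xy),np.round(c,1),np.round(s,1),round(a,2))
def run(f):
    P=cloud(f); X,Y,z=P[...,0],P[...,1],P[...,2]; h,s,v=cv2.split(cv2.cvtColor(f["img"],cv2.COLOR_RGB2HSV))
    S=(X>400)&(X<660)&(Y>-60)&(Y<350)
    o=cv2.morphologyEx((S&(z>41)&(z<49)).astype(np.uint8),cv2.MORPH_OPEN,np.ones((3,3)))>0
    rect(P[o][:,:2],"station"); print(" z",np.median(z[o]))
    Lv=S&(Y>110)
    k=Lv&(z>107); 
    if k.any(): rect(P[k][:,:2],"knob"); print(P[k].mean(0))
    a=Lv&(z>58)&(z<70)&(s<60)&(v>120); rect(P[a][:,:2],"arm")
    o=(h>5)&(h<17)&(s>150)&Lv&(z>48); rect(P[o][:,:2],"flag");print(P[o].mean(0))
    far=o&(X<np.nanmin(X[o])+14); print("tab",P[far].mean(0))
    hs=Lv&(v<70)&(z>47)&(z<75)&(X>545); rect(P[hs][:,:2],"hingeblk"); print(np.median(z[hs]))
    N=S&(Y<120)&(Y>0)
    w=N&(z>90); 
    for nm,m in(("wall+",w&(X>535)),("wall-",w&(X<535))): rect(P[m][:,:2],nm)
    p=N&(z>46)&(z<54)&(h>12)&(h<28)&(s>120); rect(P[p][:,:2],"pad");print(np.median(z[p]))
    b=(h>105)&(h<130)&(s>150)&(z<10); n,l,ss,c=cv2.connectedComponentsWithStats(b.astype(np.uint8))
    for i in range(1,n):
        if ss[i,4]>800: rect(P[l==i][:,:2],"blue"); print(np.median(z[l==i]))
    g=(z>25)&(X>370)&(X<520)&(Y<-120)&(Y>-290)
    if g.any():
        rect(P[g&(z>41)][:,:2],"rack all")
        for nm,lo,hi in(("yellow",24,34),("red",0,8)):
            m=g&(h>=lo)&(h<=hi)&(s>120)
            if m.any(): rect(P[m][:,:2],nm)
        m=g&(h>40)&(h<85)&(s>80)&(z>40)
        n,l,ss,c=cv2.connectedComponentsWithStats(m.astype(np.uint8))
        for i in range(1,n):
            if ss[i,4]>100: rect(P[l==i][:,:2],"green"); print(np.median(z[l==i]))
if __name__=="__main__": run(dict(np.load(sys.argv[1])))
E
python3 m2.py w1.npz
```

```text
station 25536 [533.5 150.7] [186.7 336.3] 0.32
 z 44.794642212287016
knob 28084 [526.9 165.1] [61.4 99.6] 18.88
[521.92021187 169.99070684 402.93005459]
arm 470 [541.3 201. ] [72.7 13.9] 8.88
flag 96 [517.1 244.5] [190.2  23.5] 47.96
[469.90515952 188.5285787   53.51885272]
tab [460.2854167  180.51575676  55.15121815]
hingeblk 708 [581.3 205.7] [ 55.2 201.6] 13.3
48.63613510454795
wall+ 2113 [556.8  67.7] [43.5 63.2] 0.01
wall- 15171 [509.   73.5] [84.3 44.3] 55.92
pad 1446 [535.1  60.7] [64.  46.3] 0.07
49.77996283887154
blue 7484 [ 613.4 -205.1] [149.6 149. ] 85.89
3.0630950436077455
blue 1688 [ 627.8 -369.9] [ 52.2 106.8] 72.0
2.348953183864097
blue 1805 [ 797.3 -241. ] [106.2  85.8] 77.94
2.0853810781935636
rack all 3415 [ 439.7 -212.1] [95.6 60.3] 80.08
yellow 421 [ 447.8 -215.4] [73.9 27.6] 79.83
red 392 [ 434.8 -235.3] [46.5 29.1] 4.59
green 741 [ 436.2 -232.5] [45.6 59.3] 80.75
48.56846476067676
green 767 [ 443.8 -189.5] [43.7 60.2] 82.29
48.400238393917675
```

```bash
python3 - <<'E'
from h import *
from m2 import rect
f=dict(np.load("w1.npz")); P=cloud(f);X,Y,z=P[...,0],P[...,1],P[...,2]; h,s,v=cv2.split(cv2.cvtColor(f["img"],cv2.COLOR_RGB2HSV))
r,c=np.mgrid[:400,:640]
B=(c>330)&(c<400)&(r>90)&(r<212)
k=B&(z>108)&(z<118); rect(P[k][:,:2],"knob"); print(P[k].mean(0))
a=B&(z>63)&(z<69)&(v>110); q=P[a][:,:2]; rect(q,"arm"); m=q.mean(0); d=np.linalg.svd(q-m)[2][0]; d*=-np.sign(d[0]); print("arm dir",m,d,np.arctan2(-d[0],d[1]) )
hb=B&(v<75)&(z>46)&(z<70)&(r>165); rect(P[hb][:,:2],"hinge"); print(np.percentile(z[hb],[10,50,90]))
o=(h>5)&(h<17)&(s>150)&B&(z>47)&(z<60); rect(P[o][:,:2],"flag")
t=o&(np.abs(r-108)<7); rect(P[t][:,:2],"tab"); print(P[t].mean(0),P[o].mean(0))
cv2.imwrite("pics/c2.png",cv2.resize(f["img"][85:220,300:450,::-1],None,fx=5,fy=4.4,interpolation=cv2.INTER_CUBIC))
E
```

```text
knob 180 [493.6 193.4] [16.8 16.4] 87.8
[493.6557631  193.24115111 112.44701002]
arm 484 [529.4 199. ] [96.9 13.9] 8.48
arm dir [539.61025392 200.45578989] [-0.98751263 -0.15753987] 1.7289952425356416
hinge 442 [578.6 189. ] [38.2 68.4] 21.39
[47.33901607 55.66424466 66.19538797]
flag 92 [465.2 182.1] [20.7 23.9] 12.59
tab 62 [461.6 181.3] [13.3 23.9] 12.59
[460.64286933 180.65556722  54.94160393] [464.29684943 181.45140989  53.50061054]
```

View pics/c2.png

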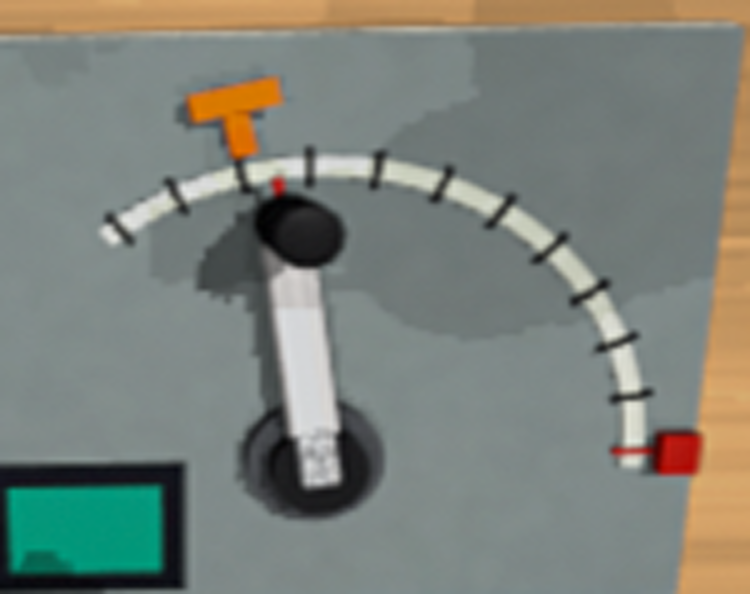

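The crop shows the lever about 4° short of the flag, with the red off-stop block at the right (678,452). The lever's pointer mark is visible. Now I plan the grasp of the knob.

```bash
python3 -c "
from h import *
st();plan((493.6,193,140,1.719),(493.6,193,78,1.719))"
```

```text
t 2.58 p [530.9 144.8 329.8] psi 1.558 F [ 0.3  0.5 -0.3] w 1.002 g 0.0 j [-0.74  0.12  0.44  1.74 -0.05  1.3   1.26]
off [ 38.3  48.1 189.6] tw [-0.1  0.1 -9.2] dist 199 rows 5.0
off [ 38.4  48.2 251.6] tw [-0.1  0.1 -9.2] dist 259 rows 7.0
```

>>> servo_tool --gripper '[1,1,1,1,1,1,1,1]' --offset '[[8,9,36],[16,18,72],[24,27,108],[32,36,144],[37,44,180],[37,44,190],[37,44,190],[37,44,190]]' --twist '[[0,0,-3],[0,0,-6],[0,0,-9],[0,0,-9],[0,0,-9],[0,0,-9],[0,0,-9],[0,0,-9]]'

```text
t: 3.25
position: [492.1, 195.7, 140.2]
tool_rot: [0.0, -0.078, 0.997, -0.0]
contact_force: [0.0, 0.4, 0.6]
width: 0.999
grip_force: 0.0
```

```bash
python3 -c "
from h import *
st();plan((493.6,193,78,1.719))"
```

```text
t 3.25 p [492.1 195.7 140.2] psi 1.727 F [0.  0.4 0.6] w 0.999 g 0.0 j [-0.77  0.27  0.36  1.98 -0.12  0.91  1.38]
off [-1.  -2.9 62.2] tw [-0.   0.   0.4] dist 62 rows 2.0
```

>>> servo_tool --gripper '[0.5,0,0,-1,-1,-1,-1,-1]' --offset '[[-1,-3,30],[-1,-3,60],[-1,-3,62],[-1,-3,62],[-1,-3,62],[-1,-3,62],[-1,-3,62],[-1,-3,62]]' --twist '[[0,0,0],[0,0,0],[0,0,0],[0,0,0],[0,0,0],[0,0,0],[0,0,0],[0,0,0]]'

```text
t: 3.92
position: [495.4, 193.4, 80.3]
tool_rot: [0.002, -0.077, 0.997, 0.001]
contact_force: [-0.3, -0.3, 6.3]
width: 0.191
grip_force: 58.5
```

```bash
python3 -c "
from h import *
st()
# arc about hinge from lever world az
s=ctrl.read_state();p=s['position'][:2]
a0=np.pi+np.radians(8.5); H=p-80*np.array([np.cos(a0),np.sin(a0)]); print('hinge est',H)
a0=np.arctan2(*(p-H)[::-1])
np.save('H.npy',H)
T=rot(s['tool_rot'])
for i in range(1,17):
    d=np.radians(-6.2*i); v=R.from_euler('z',d).apply(np.r_[p-H,0])[:2]+H-p
    print(i,np.round(T.inv().apply(np.r_[v,0]),1), 6.2*i)
"
```

```text
t 3.92 p [495.4 193.4  80.3] psi 1.726 F [-0.3 -0.3  6.3] w 0.191 g 58.48878800868988 j [-0.74  0.37  0.34  2.02 -0.17  0.78  1.42]
hinge est [574.55268877 205.19053149]
1 [-0.5  8.6  0. ] 6.2
2 [-2.  17.2  0. ] 12.4
3 [-4.3 25.5  0.1] 18.6
4 [-7.6 33.5  0.1] 24.8
5 [-11.7  41.1   0.1] 31.0
6 [-16.6  48.3   0.2] 37.2
7 [-22.2  54.8   0.2] 43.4
8 [-28.6  60.7   0.3] 49.6
9 [-35.5  65.9   0.3] 55.800000000000004
10 [-42.9  70.4   0.3] 62.0
11 [-50.8  73.9   0.4] 68.2
12 [-59.   76.7   0.4] 74.4
13 [-67.5  78.5   0.5] 80.60000000000001
14 [-76.1  79.4   0.5] 86.8
15 [-84.7  79.3   0.6] 93.0
16 [-93.3  78.3   0.6] 99.2
```

>>> servo_tool --gripper '[-1,-1,-1,-1,-1,-1,-1,-1]' --offset '[[-0.5,8.6,0],[-2,17.2,0],[-4.3,25.5,0],[-7.6,33.5,0],[-11.7,41.1,0],[-16.6,48.3,0],[-22.2,54.8,0],[-28.6,60.7,0]]' --twist '[[0,0,6.2],[0,0,12.4],[0,0,18.6],[0,0,24.8],[0,0,31],[0,0,37.2],[0,0,43.4],[0,0,49.6]]'

```text
t: 4.58
position: [514.3, 257.1, 80.3]
tool_rot: [0.002, 0.35, 0.937, 0.001]
contact_force: [0.7, -2.6, 7.0]
width: 0.193
grip_force: 58.7
```

```bash
python3 -c "
from h import *
st(); s=ctrl.read_state();H=np.load('H.npy');p=s['position'][:2]
print(np.linalg.norm(p-H),np.degrees(np.arctan2(*(p-H)[::-1])))
y=rot(s['tool_rot']).as_matrix()[:,1];psi=np.arctan2(y[1],y[0])
# relative to commanded pose: ideal angle 188.5-49.6
a0=np.radians(188.5-49.6);T=toolq(a0-np.pi/2)
P0=80*np.array([np.cos(a0),np.sin(a0)])
for i in range(1,9):
    a=a0-np.radians(6.2*i); v=80*np.array([np.cos(a),np.sin(a)])-P0
    print(i,np.round(T.inv().apply(np.r_[v,0]),1), 6.2*i,np.degrees(a))
"
```

```text
t 4.58 p [514.3 257.1  80.3] psi 0.855 F [ 0.7 -2.6  7. ] w 0.193 g 58.6734938621521 j [-0.95  0.46  0.51  1.92 -0.3   0.83  0.56]
79.51586957397784 139.2434807373863
1 [-0.5  8.6  0. ] 6.2 132.70000000000002
2 [-1.9 17.2  0. ] 12.4 126.50000000000001
3 [-4.2 25.5  0. ] 18.6 120.3
4 [-7.4 33.6  0. ] 24.8 114.10000000000001
5 [-11.4  41.2   0. ] 31.0 107.9
6 [-16.3  48.4   0. ] 37.2 101.7
7 [-21.9  55.    0. ] 43.4 95.50000000000001
8 [-28.2  60.9   0. ] 49.6 89.30000000000001
```

>>> servo_tool --gripper '[-1,-1,-1,-1,-1,-1,-1,-1]' --offset '[[-0.5,8.6,0],[-1.9,17.2,0],[-4.2,25.5,0],[-7.4,33.6,0],[-11.4,41.2,0],[-16.3,48.4,0],[-21.9,55,0],[-28.2,60.9,0]]' --twist '[[0,0,6.2],[0,0,12.4],[0,0,18.6],[0,0,24.8],[0,0,31],[0,0,37.2],[0,0,43.4],[0,0,49.6]]'

```text
t: 5.25
position: [573.7, 283.8, 80.2]
tool_rot: [-0.0, 0.711, 0.703, -0.0]
contact_force: [-19.4, -2.2, 16.7]
width: 0.189
grip_force: 60.3
```

>>> servo_tool --gripper '[-1,-1,-1]' --offset '[[0,2,0],[0,5,0],[0,5,0]]' --twist '[[0,0,0],[0,0,0],[0,0,0]]'

```text
t: 5.5
position: [573.4, 283.9, 80.1]
tool_rot: [-0.004, 0.708, 0.706, -0.005]
contact_force: [-15.2, -4.7, 20.4]
width: 0.196
grip_force: 60.8
```

```bash
python3 -c "
from h import *
st(); s=ctrl.read_state();H=np.load('H.npy');p=s['position'][:2]
print(np.linalg.norm(p-H),np.degrees(np.arctan2(*(p-H)[::-1])))
"
```

```text
t 5.5 p [573.4 283.9  80.1] psi -0.003 F [-15.2  -4.7  20.4] w 0.196 g 60.842413902282715 j [-1.03  0.63  0.68  1.75 -0.48  0.95 -0.16]
78.69266651509156 90.83660159345273
```

>>> servo_tool --gripper '[-1,0,0.5,1,1,1,1]' --offset '[[0,-4,0],[0,-4,0],[0,-4,0],[0,-4,0],[0,-4,-40],[0,-4,-80],[0,-4,-120]]' --twist '[[0,0,0],[0,0,0],[0,0,0],[0,0,0],[0,0,0],[0,0,0],[0,0,0]]'

```text
t: 6.08
position: [573.1, 284.8, 197.6]
tool_rot: [-0.0, 0.709, 0.705, -0.001]
contact_force: [0.2, 0.6, 0.4]
width: 0.998
grip_force: 0.0
```

```bash
python3 - <<'E'
from h import *
from m2 import rect
st()
f=grab_frame("top");P=cloud(f);X,Y,z=P[...,0],P[...,1],P[...,2]
k=(X>480)&(X<640)&(Y>230)&(Y<340)&(z>104)&(z<118); print(k.sum(),P[k].mean(0) if k.any() else 0)
plan((380,100,230,0.5),(443.6,-190.3,230,3.314-3.1416),(443.6,-190.3,28,3.314-3.1416))
E
```

```text
t 6.08 p [573.1 284.8 197.6] psi -0.005 F [0.2 0.6 0.4] w 0.998 g 0.0 j [-1.11  0.49  0.77  1.68 -0.37  1.12 -0.24]
44 [572.03106042 282.46185711 111.96241607]
off [-187.6 -197.9  -25.8] tw [  0.8  -0.2 -29. ] dist 274 rows 7.0
off [-477.6 -132.8  -27.2] tw [  0.7  -0.4 -10.2] dist 496 rows 12.0
off [-479.1 -135.2  174.8] tw [  0.7  -0.4 -10.2] dist 528 rows 13.0
```

Lever is at its off stop: a reaction of about 15 N came up there, and the top camera puts the knob at (572,282). Now to the rack.

>>> servo_tool --gripper '[1,1,1,1,1,1,1,1]' --offset '[[-37,-10,-20],[-76,-21,-30],[-115,-32,-38],[-154,-43,-40],[-193,-54,-40],[-232,-65,-40],[-271,-76,-40],[-310,-87,-40]]' --twist '[[0,0,1],[0,0,2],[0,0,4],[0,0,5],[0,0,6],[0,0,7],[0,0,8],[0,0,9.9]]'

```text
t: 6.8
position: [484.7, -26.4, 237.4]
tool_rot: [-0.0, 0.767, 0.641, 0.001]
contact_force: [0.9, 0.4, 0.4]
width: 1.0
grip_force: 0.0
```

```bash
python3 -c "
from h import *
st();plan((443,-191,240,-.178))"
```

```text
t 6.8 p [484.7 -26.4 237.4] psi -0.179 F [0.9 0.4 0.4] w 1.0 g 0.0 j [-1.01  0.06  1.03  2.01 -0.06  1.1  -0.13]
off [-169.4  -11.8   -2.8] tw [ 0.  -0.1 -0. ] dist 170 rows 5.0
```

>>> servo_tool --gripper '[1,1,1,1,1,1,1]' --offset '[[-34,-2,-1],[-70,-5,-1],[-105,-8,-2],[-140,-10,-2],[-169,-12,-2],[-169,-12,-2],[-169,-12,-2]]' --twist '[[0,0,0],[0,0,0],[0,0,0],[0,0,0],[0,0,0],[0,0,0],[0,0,0]]'

```text
t: 7.38
position: [443.0, -191.1, 239.6]
tool_rot: [0.0, 0.769, 0.639, 0.0]
contact_force: [-0.1, 0.7, 0.7]
width: 1.0
grip_force: 0.0
```

```bash
python3 - <<'E'
from h import *
from m2 import rect
st(); f=grab_frame("wrist"); save(f,"w2.png"); np.savez("w2.npz",**f)
P=cloud(f);X,Y,z=P[...,0],P[...,1],P[...,2]; h,s,v=cv2.split(cv2.cvtColor(f["img"],cv2.COLOR_RGB2HSV))
g=(X>380)&(X<510)&(Y<-140)&(Y>-270)&(z>30)&(z<60)
rect(P[g][:,:2],"all")
t=g&(z>44); rect(P[t][:,:2],"z>44")
w=g&(z>52.5)&(s<80)&(v<80); rect(P[w][:,:2],"walls")
for nm,lo,hi in(("yellow",24,34),("red",0,8),("redhi",172,180)):
    m=g&(h>=lo)&(h<=hi)&(s>120)&(z>46)
    if m.any(): rect(P[m][:,:2],nm); print(P[m].mean(0))
m=g&(h>40)&(h<85)&(s>80)&(z>44)&(z<51)
n,l,ss,c=cv2.connectedComponentsWithStats(m.astype(np.uint8))
for i in range(1,n):
    if ss[i,4]>100: rect(P[l==i][:,:2],"green %s"%np.round(c[i])); print(np.median(z[l==i]))
E
```

```text
t 7.38 p [ 443.  -191.1  239.6] psi -0.184 F [-0.1  0.7  0.7] w 1.0 g 0.0 j [-0.81  0.06  1.19  2.02 -0.06  1.1   0.22]
all 3935 [ 440.  -213.4] [93.2 60.1] 80.06
z>44 3802 [ 440.  -213.4] [93.2 60.1] 80.06
walls 395 [ 439.1 -212.4] [91.4 41.1] 80.48
yellow 531 [ 447.2 -215.3] [69.5 27.2] 80.79
[ 450.99494508 -193.64770817   52.36676529]
red 418 [ 443.6 -236.3] [24.  24.8] 80.39
[ 443.77999095 -235.61228822   52.87623679]
green [318. 176.] 891 [ 443.5 -192.7] [38.  59.9] 80.4
47.82532625129238
green [318. 213.] 734 [ 435.4 -235.9] [38.3 58.5] 80.21
47.86763912185319
```

View pics/w2.png

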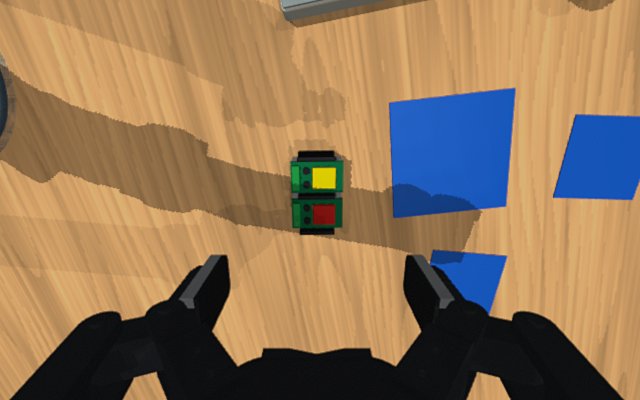

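The wrist view shows the yellow module at (318,176), square to the fingers, with the red spare at (318,213). Descending.

```bash
python3 -c "
from h import *
plan((443.7,-192.2,14,-.169))"
```

```text
off [ -3.1   0.5 225.4] tw [ 0.  -0.  -0.6] dist 225 rows 6.0
```

>>> servo_tool --gripper '[1,1,1,1,1,1,1]' --offset '[[-2,0.5,36],[-2,0.5,72],[-2,0.5,108],[-2,0.5,140],[-2,0.5,160],[-2,0.5,160],[-2,0.5,160]]' --twist '[[0,0,-0.6],[0,0,-0.6],[0,0,-0.6],[0,0,-0.6],[0,0,-0.6],[0,0,-0.6],[0,0,-0.6]]'

```text
t: 8.02
position: [443.3, -189.5, 78.4]
tool_rot: [-0.001, 0.763, 0.646, -0.001]
contact_force: [0.1, 0.3, -0.1]
width: 1.002
grip_force: 0.0
```

```bash
python3 -c "
from h import *
st();plan((443.7,-192.2,14,-.169))"
```

```text
t 8.02 p [ 443.3 -189.5   78.4] psi -0.165 F [ 0.1  0.3 -0.1] w 1.002 g 0.0 j [-0.5   0.43  0.96  2.14 -0.49  0.81  0.6 ]
off [-2.6  1.  64.4] tw [-0.2  0.   0.2] dist 64 rows 2.0
```

>>> servo_tool --gripper '[1,1,1,1]' --offset '[[-2.6,0.9,20],[-2.6,0.9,40],[-2.6,0.9,60],[-2.6,0.9,64]]' --twist '[[0,0,0],[0,0,0],[0,0,0],[0,0,0]]'

```text
t: 8.35
position: [444.9, -192.4, 15.1]
tool_rot: [-0.0, 0.763, 0.646, 0.0]
contact_force: [-1.0, 0.1, 0.4]
width: 0.996
grip_force: 0.0
```

>>> servo_tool --gripper '[0.6,0.3,-1,-1,-1,-1,-1,-1]' --offset '[[0,0,0],[0,0,0],[0,0,0],[0,0,0],[0,0,0],[0,0,0],[0,0,0],[0,0,0]]' --twist '[[0,0,0],[0,0,0],[0,0,0],[0,0,0],[0,0,0],[0,0,0],[0,0,0],[0,0,0]]'

```text
t: 9.02
position: [446.0, -194.3, 17.3]
tool_rot: [0.001, 0.764, 0.646, 0.001]
contact_force: [-1.6, 1.0, 7.7]
width: 0.692
grip_force: 66.0
```

```bash
python3 -c "
from h import *
st()"
```

```text
t 9.02 p [ 446.  -194.3   17.3] psi -0.167 F [-1.6  1.   7.7] w 0.692 g 66.02720886468887 j [-0.38  0.54  0.82  2.16 -0.63  0.7   0.71]
```

>>> servo_tool --gripper '[-1,-1,-1,-1,-1,-1,-1,-1]' --offset '[[0,0,-8],[0,0,-18],[0,0,-30],[0,0,-42],[0,0,-55],[0,0,-70],[0,0,-90],[0,0,-90]]' --twist '[[0,0,0],[0,0,0],[0,0,0],[0,0,0],[0,0,0],[0,0,0],[0,0,0],[0,0,0]]'

```text
t: 9.68
position: [446.5, -195.0, 108.8]
tool_rot: [0.003, 0.764, 0.645, 0.002]
contact_force: [1.8, -0.6, -0.4]
width: 0.695
grip_force: 65.2
```

```bash
python3 - <<'E'
from h import *
from m2 import rect
st()
f=grab_frame("top");P=cloud(f);X,Y,z=P[...,0],P[...,1],P[...,2]; h,s,v=cv2.split(cv2.cvtColor(f["img"],cv2.COLOR_RGB2HSV))
m=(h<9)&(s>120)&(X>380)&(X<510)&(Y<-140)&(Y>-290)&(z>30); print("red",P[m].mean(0))
m=(h>23)&(h<34)&(s>120)&(X>380)&(X<510)&(Y<-140)&(Y>-290)&(z>30); print("yel",m.sum(),P[m].mean(0) if m.any() else 0)
plan((612.5,-206.5,105,0),(612.5,-206.5,13,0))
E
```

```text
t 9.68 p [ 446.5 -195.   108.8] psi -0.168 F [ 1.8 -0.6 -0.4] w 0.695 g 65.23509174585342 j [-0.55  0.38  1.02  2.13 -0.43  0.85  0.56]
red [ 442.70048591 -169.25119294   55.34151843]
yel 1 [ 461.08764711 -171.05031259   34.77592286]
off [ 15.7 166.3   3.3] tw [ 0.3 -0.  -9.6] dist 167 rows 5.0
off [ 15.6 165.8  95.3] tw [ 0.3 -0.  -9.6] dist 192 rows 5.0
```

>>> servo_tool --gripper '[-1,-1,-1,-1,-1,-1,-1,-1]' --offset '[[3,28,0],[6,60,1],[9,95,2],[12,130,3],[16,166,3],[16,166,30],[16,166,55],[16,166,70]]' --twist '[[0,0,-2],[0,0,-4],[0,0,-6],[0,0,-8],[0,0,-9.6],[0,0,-9.6],[0,0,-9.6],[0,0,-9.6]]'

```text
t: 10.4
position: [608.7, -204.1, 31.3]
tool_rot: [-0.003, 0.707, 0.708, -0.001]
contact_force: [-1.2, 0.9, -2.2]
width: 0.685
grip_force: 65.2
```

>>> servo_tool --gripper '[-1,-1]' --offset '[[0,0,0],[0,0,0]]' --twist '[[0,0,0],[0,0,0]]'

```text
t: 10.57
position: [608.5, -205.3, 33.7]
tool_rot: [-0.002, 0.707, 0.707, -0.001]
contact_force: [-0.7, -0.8, -1.5]
width: 0.687
grip_force: 65.1
```

```bash
python3 - <<'E'
from h import *
st()
f=grab_frame("wrist"); np.savez("w3.npz",**f); P=cloud(f);X,Y,z=P[...,0],P[...,1],P[...,2]; h,s,v=cv2.split(cv2.cvtColor(f["img"],cv2.COLOR_RGB2HSV))
from m2 import rect
m=(h>40)&(h<85)&(s>80)&(z>20)&(X>540); rect(P[m][:,:2],"green"); q=P[m]; q=q[~np.isnan(q[:,0])]
A=np.c_[q[:,:2]-q[:,:2].mean(0),np.ones(len(q))]; print("plane",np.linalg.lstsq(A,q[:,2],rcond=None)[0])
m=(h>105)&(h<130)&(s>150)&(z<10)&(X>530)&(X<700)&(Y>-300)&(Y<-120); rect(P[m][:,:2],"mat");print(np.median(z[m]))
plan((612.5,-206.5,12.5,0))
E
```

```text
t 10.57 p [ 608.5 -205.3   33.7] psi -0.001 F [-0.7 -0.8 -1.5] w 0.687 g 65.12795001268387 j [-0.3   0.74  0.76  1.77 -0.63  0.9   0.73]
green 6683 [ 607.1 -202.9] [37.  63.2] 89.98
plane [-6.05664540e-02 -5.42891996e-02  6.47328573e+01]
mat 32705 [ 613.5 -207.4] [149.9 149.7] 85.98
2.783377286482704
off [-0.5  2.7 22.9] tw [-0.  0. -0.] dist 23 rows 1.0
```

>>> servo_tool --gripper '[-1,-1,-1,-1,-1,-1]' --offset '[[0,3,8],[0,3,14],[0,3,18],[0,3,20],[0,3,21],[0,3,21]]' --twist '[[0,0,0],[0,0,0],[0,0,0],[0,0,0],[0,0,0],[0,0,0]]'

```text
t: 11.12
position: [613.4, -205.6, 14.3]
tool_rot: [-0.0, 0.707, 0.707, -0.0]
contact_force: [0.5, -0.3, -1.4]
width: 0.695
grip_force: 65.3
```

>>> servo_tool --gripper '[-1,-1]' --offset '[[0,0,0.5],[0,0,1]]' --twist '[[0,0,0],[0,0,0]]'

```text
t: 11.28
position: [613.7, -205.7, 13.7]
tool_rot: [0.0, 0.707, 0.707, 0.0]
contact_force: [-0.7, -0.5, -2.0]
width: 0.693
grip_force: 65.3
```

>>> servo_tool --gripper '[-1,-1,-1]' --offset '[[0,0,0.7],[0,0,1.4],[0,0,1.4]]' --twist '[[0,0,0],[0,0,0],[0,0,0]]'

```text
t: 11.53
position: [613.7, -205.7, 12.5]
tool_rot: [0.0, 0.707, 0.707, 0.0]
contact_force: [-1.2, 0.7, 1.5]
width: 0.693
grip_force: 65.4
```

>>> servo_tool --gripper '[-1,0.5,1,1,1,1,1,1]' --offset '[[0,0,0.4],[0,0,0.4],[0,0,0.4],[0,0,0.4],[0,0,-20],[0,0,-55],[0,0,-90],[0,0,-100]]' --twist '[[0,0,0],[0,0,0],[0,0,0],[0,0,0],[0,0,0],[0,0,0],[0,0,0],[0,0,0]]'

```text
t: 12.2
position: [616.8, -207.8, 117.5]
tool_rot: [0.004, 0.707, 0.707, 0.002]
contact_force: [0.9, -0.4, 0.1]
width: 1.001
grip_force: 0.0
```

```bash
cat > mod.py <<'E'
from h import *
from m2 import rect
def mod(f,box,zlo):
    P=cloud(f);X,Y,z=P[...,0],P[...,1],P[...,2]; h,s,v=cv2.split(cv2.cvtColor(f["img"],cv2.COLOR_RGB2HSV))
    B=(X>box[0])&(X<box[1])&(Y>box[2])&(Y<box[3])
    m=B&(h>40)&(h<85)&(s>80)&(z>zlo-4)&(z<zlo+4); rect(P[m][:,:2],"green"); print(" z",np.median(z[m]),np.percentile(z[m],[3,97]))
    m=B&(z>zlo-4)&(z<zlo+9); rect(P[m][:,:2],"top")
    m=B&(h>23)&(h<34)&(s>120)&(z>zlo-3)&(z<zlo+12); rect(P[m][:,:2],"yellow"); print(P[m].mean(0))
E
python3 - <<'E'
from mod import *
st()
f=grab_frame("wrist"); save(f,"w4.png"); mod(f,(550,680,-270,-140),43)
E
```

```text
t 12.2 p [ 616.8 -207.8  117.5] psi -0.0 F [ 0.9 -0.4  0.1] w 1.001 g 0.0 j [-0.35  0.64  0.84  1.72 -0.55  1.02  0.68]
green 1866 [ 613.6 -203.8] [59.2 36.6] 0.02
 z 42.84043439321677 [41.26090621 46.37401635]
top 3615 [ 613.8 -203.7] [60.2 36.6] 0.17
yellow 1141 [ 621.4 -204.8] [26.8 27.2] 1.91
[ 621.48820258 -203.10198166   47.53120571]
```

View pics/w4.png

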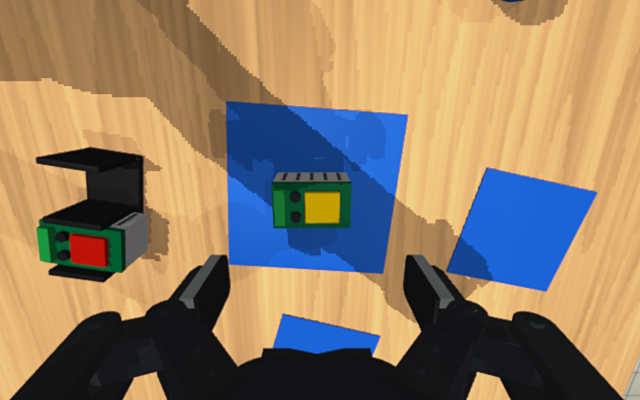

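The module stands upright on the large mat at (310,200), released. The spare is in the rack. Next I turn 90° for the long-side grasp.

>>> servo_tool --gripper '[1,1,1,1,1,1,1,1]' --offset '[[2,0,0],[2,0,0],[2,0,0],[2,0,0],[2,0,0],[2,0,0],[2,0,0],[2,0,0]]' --twist '[[0,0,7],[0,0,14],[0,0,21],[0,0,28],[0,0,35],[0,0,42],[0,0,49],[0,0,56]]'

```text
t: 12.92
position: [612.8, -203.1, 110.4]
tool_rot: [-0.001, 0.957, 0.29, -0.001]
contact_force: [0.7, -0.3, -0.7]
width: 0.999
grip_force: 0.0
```

>>> servo_tool --gripper '[1,1,1,1,1,1,1,1]' --offset '[[0,0,0],[0,0,0],[0,0,0],[0,0,0],[0,0,0],[0,0,0],[0,0,0],[0,0,0]]' --twist '[[0,0,7],[0,0,14],[0,0,21],[0,0,28],[0,0,34],[0,0,34],[0,0,34],[0,0,34]]'

```text
t: 13.58
position: [613.1, -203.4, 111.2]
tool_rot: [-0.0, 1.0, 0.001, -0.001]
contact_force: [0.2, -0.3, 0.5]
width: 0.997
grip_force: 0.0
```

```bash
python3 - <<'E'
from mod import *
st()
f=grab_frame("wrist"); mod(f,(550,680,-270,-140),43)
plan((613.7,-204,12,-np.pi/2))
E
```

```text
t 13.58 p [ 613.1 -203.4  111.2] psi -1.568 F [ 0.2 -0.3  0.5] w 0.997 g 0.0 j [-0.53  0.84  1.16  1.74 -0.85  1.15 -0.68]
green 1917 [ 613.1 -204.1] [60.5 35.3] 0.32
 z 42.870676229212194 [41.33674446 45.70300954]
top 3738 [ 613.1 -204.2] [60.5 36. ] 0.27
yellow 1180 [ 620.1 -204. ] [24.5 28.8] 89.32
[ 621.6071623  -203.9656475    47.55375642]
off [ 0.5  0.5 99.5] tw [-0.   0.   0.1] dist 99 rows 3.0
```

>>> servo_tool --gripper '[1,1,1,1,1]' --offset '[[0.5,0.5,33],[0.5,0.5,66],[0.5,0.5,90],[0.5,0.5,98],[0.5,0.5,98]]' --twist '[[0,0,0],[0,0,0],[0,0,0],[0,0,0],[0,0,0]]'

```text
t: 14.05
position: [612.2, -203.0, 11.5]
tool_rot: [-0.001, 1.0, 0.0, -0.002]
contact_force: [0.2, -0.4, 0.0]
width: 1.004
grip_force: 0.0
```

```bash
python3 - <<'E'
from mod import *
st();plan((613.4,-204,12,-np.pi/2))
E
```

```text
t 14.05 p [ 612.2 -203.    11.5] psi -1.57 F [ 0.2 -0.4  0. ] w 1.004 g 0.0 j [-0.47  0.95  1.03  1.77 -0.96  1.02 -0.62]
off [ 1.2  1.  -0.5] tw [-0.1  0.3  0.1] dist 2 rows 1.0
```

>>> servo_tool --gripper '[0.5,0,-0.2,-1,-1,-1,-1,-1]' --offset '[[1,1,0],[1,1,0],[1,1,0],[1,1,0],[1,1,0],[1,1,0],[1,1,0],[1,1,0]]' --twist '[[0,0,0],[0,0,0],[0,0,0],[0,0,0],[0,0,0],[0,0,0],[0,0,0],[0,0,0]]'

```text
t: 14.72
position: [616.5, -205.5, 16.0]
tool_rot: [0.0, 1.0, 0.0, 0.002]
contact_force: [-0.6, 1.0, 6.4]
width: 0.41
grip_force: 62.3
```

```bash
python3 - <<'E'
from mod import *
st(); f=grab_frame("wrist"); mod(f,(550,680,-270,-140),43); st()
E
```

```text
t 14.72 p [ 616.5 -205.5   16. ] psi -1.57 F [-0.6  1.   6.4] w 0.41 g 62.3193097114563 j [-0.46  0.95  1.04  1.76 -0.96  1.03 -0.62]
green 5136 [ 613.8 -205.8] [60.7 37.1] 0.93
 z 42.805458085434374 [40.95913626 45.95656417]
top 10888 [ 613.5 -205.9] [61.2 62.4] 0.76
yellow 3243 [ 619.6 -205.5] [31.1 25.1] 0.24
[ 622.90107019 -205.54136855   47.52454276]
t 14.77 p [ 616.5 -205.6   16. ] psi -1.57 F [-0.5  0.9  6.7] w 0.413 g 62.31996238231659 j [-0.46  0.95  1.04  1.76 -0.96  1.03 -0.62]
```

>>> servo_tool --gripper '[-1,-1,-1,-1,-1,-1,-1,-1]' --offset '[[0,0,-12],[0,0,-30],[0,0,-60],[0,0,-95],[0,-10,-130],[-11,-43,-140],[-22,-78,-140],[-33,-113,-140]]' --twist '[[0,0,0],[0,0,0],[0,0,0],[0,0,0],[0,0,0],[0,0,0],[0,0,0],[0,0,0]]'

```text
t: 15.43
position: [582.0, -92.5, 156.7]
tool_rot: [-0.0, 1.0, -0.001, 0.002]
contact_force: [-0.2, 1.6, -1.3]
width: 0.407
grip_force: 61.5
```

```bash
python3 - <<'E'
from mod import *
st();plan((537,60,155,-np.pi/2))
E
```

```text
t 15.43 p [582.  -92.5 156.7] psi -1.574 F [-0.2  1.6 -1.3] w 0.407 g 61.493080258369446 j [-0.84  0.74  1.29  1.86 -0.78  1.17 -0.85]
off [ -45.5 -152.4    1.6] tw [-0.  -0.2 -0.2] dist 159 rows 4.0
```

>>> servo_tool --gripper '[-1,-1,-1,-1,-1,-1,-1]' --offset '[[-10,-34,0],[-20,-70,0],[-31,-108,0],[-41,-140,0],[-45,-152,0],[-45,-152,0],[-45,-152,0]]' --twist '[[0,0,0],[0,0,0],[0,0,0],[0,0,0],[0,0,0],[0,0,0],[0,0,0]]'

```text
t: 16.02
position: [536.6, 60.6, 154.6]
tool_rot: [-0.0, 1.0, 0.001, 0.0]
contact_force: [-0.3, -1.7, -2.7]
width: 0.412
grip_force: 61.4
```

```bash
python3 - <<'E'
from mod import *
st(); f=grab_frame("wrist"); save(f,"w5.png"); np.savez("w5.npz",**f)
p=ctrl.read_state()["position"]; print(p); mod(f,(p[0]-55,p[0]+55,p[1]-55,p[1]+55),p[2]-13+40)
P=cloud(f);X,Y,z=P[...,0],P[...,1],P[...,2]
r,c=np.mgrid[:400,:640]
w=(z>88)&(z<99)&(X>470)&(X<600)&(Y>20)&(Y<100)
n,l,ss,cc=cv2.connectedComponentsWithStats(w.astype(np.uint8))
for i in range(1,n):
    if ss[i,4]>40: rect(P[l==i][:,:2],"wall? %s"%np.round(cc[i]))
f=grab_frame("top"); P=cloud(f);X,Y,z=P[...,0],P[...,1],P[...,2]
k=(X>480)&(X<640)&(Y>230)&(Y<340)&(z>104)&(z<118); print("knob",k.sum(),P[k].mean(0) if k.any() else 0)
E
```

```text
t 16.02 p [536.6  60.6 154.6] psi -1.568 F [-0.3 -1.7 -2.7] w 0.412 g 61.42502099275589 j [-1.22  0.72  1.39  1.97 -0.79  1.15 -1.07]
[536.87312643  59.04651673 154.74559963]
green 5180 [533.6  60.7] [61.5 36.7] 0.51
 z 181.41441795934935 [179.68178596 185.04683162]
top 10852 [533.7  60.3] [61.5 62.5] 0.74
yellow 3222 [539.9  60.8] [31.  24.7] 0.34
[542.87574641  60.59733354 186.0900665 ]
wall? [318. 164.] 656 [575.2  59.3] [ 5.8 49.3] 0.06
knob 46 [571.69052137 282.46251724 111.5482705 ]
```

View pics/w5.png

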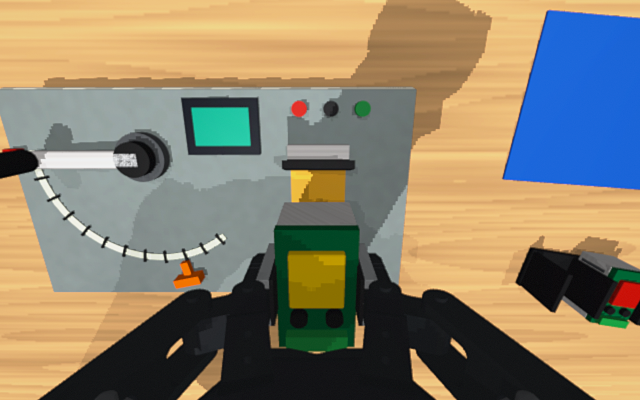

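The picture shows the module held level above the nest, with the far wall at (318,164) and the pad in front of it. The lever is still off at the left. Now descending.

```bash
python3 - <<'E'
from h import *
st();plan((537.1,59.6,85,-1.569))
E
```

```text
t 16.12 p [537.   58.2 154.8] psi -1.573 F [-0.6 -0.8 -2.1] w 0.411 g 61.424217224121094 j [-1.22  0.72  1.39  1.97 -0.79  1.15 -1.07]
off [-0.  -1.5 69.8] tw [ 0.  -0.1 -0.2] dist 70 rows 2.0
```

>>> servo_tool --gripper '[-1,-1,-1,-1,-1,-1]' --offset '[[0,-1,15],[0,-1,30],[0,-1,40],[0,-1,40],[0,-1,40],[0,-1,40]]' --twist '[[0,0,-0.2],[0,0,-0.2],[0,0,-0.2],[0,0,-0.2],[0,0,-0.2],[0,0,-0.2]]'

```text
t: 16.62
position: [537.6, 59.8, 114.7]
tool_rot: [0.0, 1.0, 0.001, 0.001]
contact_force: [0.2, -0.2, -1.5]
width: 0.411
grip_force: 61.5
```

```bash
python3 - <<'E'
from mod import *
f=grab_frame("wrist"); st(); np.savez("w6.npz",**f)
p=ctrl.read_state()["position"];mod(f,(p[0]-55,p[0]+55,p[1]-55,p[1]+55),p[2]-13+40)
P=cloud(f);X,Y,z=P[...,0],P[...,1],P[...,2]
w=(z>88)&(z<99)&(X>560)&(X<600)&(Y>20)&(Y<100); rect(P[w][:,:2],"wall+")
plan((537.1,59.6,70,-1.569))
E
```

```text
t 16.67 p [537.8  60.1 114.9] psi -1.568 F [ 0.5 -0.7 -1.6] w 0.407 g 61.47057294845581 j [-1.17  0.75  1.31  2.   -0.84  1.09 -1.04]
green 5163 [534.8  60. ] [36.8 61.1] 89.74
 z 141.57717308103486 [139.94009635 145.12494153]
top 10862 [534.8  59.6] [62.3 61.1] 89.74
yellow 3256 [540.9  60. ] [24.7 31. ] 89.77
[543.8843887   59.81874426 146.26671955]
wall+ 949 [575.1  59.6] [49.9  6.2] 89.81
off [-0.7  0.5 44.9] tw [ 0.  -0.1  0. ] dist 45 rows 2.0
```

>>> servo_tool --gripper '[-1,-1,-1,-1,-1,-1]' --offset '[[-0.8,0.3,12],[-0.8,0.3,24],[-0.8,0.3,36],[-0.8,0.3,44],[-0.8,0.3,47],[-0.8,0.3,47]]' --twist '[[0,0,0],[0,0,0],[0,0,0],[0,0,0],[0,0,0],[0,0,0]]'

```text
t: 17.17
position: [535.1, 60.5, 65.6]
tool_rot: [0.0, 1.0, 0.002, -0.001]
contact_force: [-0.3, 0.2, -1.7]
width: 0.412
grip_force: 61.5
```

```bash
python3 - <<'E'
from h import *
st();plan((537,59.6,63,-1.569))
E
```

```text
t 17.17 p [535.1  60.5  65.6] psi -1.567 F [-0.3  0.2 -1.7] w 0.412 g 61.471199691295624 j [-1.12  0.8   1.22  2.02 -0.91  1.02 -1.  ]
off [1.9 0.9 2.6] tw [0.  0.2 0.1] dist 3 rows 1.0
```

>>> servo_tool --gripper '[-1,-1,-1,-1]' --offset '[[1.2,0.8,0],[1.2,0.8,1],[1.2,0.8,1.8],[1.2,0.8,1.8]]' --twist '[[0,0,0],[0,0,0],[0,0,0],[0,0,0]]'

```text
t: 17.5
position: [537.7, 59.7, 65.5]
tool_rot: [-0.0, 1.0, 0.002, 0.0]
contact_force: [-0.2, 0.4, -0.9]
width: 0.408
grip_force: 61.5
```

```bash
python3 - <<'E'
from h import *
st();plan((537,59.6,63,-1.569))
E
```

```text
t 17.5 p [537.7  59.7  65.5] psi -1.567 F [-0.2  0.4 -0.9] w 0.408 g 61.47022157907486 j [-1.11  0.8   1.22  2.02 -0.92  1.02 -1.  ]
off [-0.7  0.1  2.5] tw [-0.  -0.   0.1] dist 3 rows 1.0
```

>>> servo_tool --gripper '[-1,-1,-1,-1]' --offset '[[-0.7,0,0.8],[-0.7,0,1.6],[-0.7,0,2.2],[-0.7,0,2.2]]' --twist '[[0,0,0.1],[0,0,0.1],[0,0,0.1],[0,0,0.1]]'

```text
t: 17.83
position: [536.7, 59.8, 63.1]
tool_rot: [-0.0, 1.0, 0.001, 0.0]
contact_force: [0.6, 0.5, -1.8]
width: 0.411
grip_force: 61.6
```

>>> servo_tool --gripper '[-1,-1,-1]' --offset '[[0,0,0.6],[0,0,1.2],[0,0,1.2]]' --twist '[[0,0,0],[0,0,0],[0,0,0]]'

```text
t: 18.08
position: [536.7, 59.8, 63.0]
tool_rot: [-0.001, 1.0, 0.001, -0.0]
contact_force: [-2.9, 0.7, 7.1]
width: 0.407
grip_force: 62.7
```

>>> servo_tool --gripper '[-1,0.2,0.4,0.4,0.4,0.4,0.4,0.4]' --offset '[[0,0,-0.6],[0,0,-0.6],[0,0,-0.6],[0,0,-0.6],[0,0,-20],[0,0,-55],[0,0,-95],[0,0,-120]]' --twist '[[0,0,0],[0,0,0],[0,0,0],[0,0,0],[0,0,0],[0,0,0],[0,0,0],[0,0,0]]'

```text
t: 18.75
position: [537.9, 59.1, 184.8]
tool_rot: [0.0, 1.0, 0.001, 0.002]
contact_force: [0.9, -0.5, -0.2]
width: 0.701
grip_force: 0.0
```

>>> servo_tool --gripper '[0.4,0.4,0.4,0.4]' --offset '[[-20,-10,-30],[-20,-40,-40],[-20,-70,-40],[-20,-70,-40]]' --twist '[[0,0,7],[0,0,14],[0,0,21],[0,0,28]]'

```text
t: 19.08
position: [517.8, 137.7, 222.4]
tool_rot: [-0.002, 0.971, -0.239, 0.001]
contact_force: [-0.3, 0.6, -0.2]
width: 0.702
grip_force: 0.0
```

```bash
python3 - <<'E'
from mod import *
f=grab_frame("wrist"); st(); save(f,"w7.png"); np.savez("w7.npz",**f)
P=cloud(f);X,Y,z=P[...,0],P[...,1],P[...,2]
mod(f,(498,570,20,100),90)
for a,b,n in((566,590,"wall+"),(480,503,"wall-")):
    w=(z>91)&(z<98)&(X>a)&(X<b)&(Y>20)&(Y<100)&(f["img"].max(-1)<90)
    if w.any(): rect(P[w][:,:2],n)
f=grab_frame("top"); print("TOP"); mod(f,(498,570,20,100),90)
E
```

```text
t 19.13 p [517.2 134.3 221.9] psi -2.06 F [-0.2 -0.4 -0.2] w 0.701 g 0.0 j [-1.45  0.71  1.55  1.93 -0.75  1.29 -1.71]
green 1418 [532.8  59.3] [60.2 36.1] 0.12
 z 89.8824646535171 [88.45864945 93.29961255]
top 2769 [536.4  60.8] [45.4 67.3] 89.97
yellow 888 [540.3  58.7] [25.5 28. ] 89.72
[541.01049564  59.28121192  94.45648527]
wall+ 429 [574.1  59.3] [ 6.4 50.1] 0.77
wall- 442 [491.7  58.9] [ 7.6 49.9] 0.54
TOP
green 162 [537.2  61.1] [64.1 36.6] 0.95
 z 89.47632710887194 [86.30041727 93.56330469]
top 339 [536.7  60. ] [66.8 39.1] 0.71
yellow 105 [542.7  56.6] [31.8 27.8] 88.84
[542.07542542  59.33404496  93.14528809]
```

View pics/w7.png

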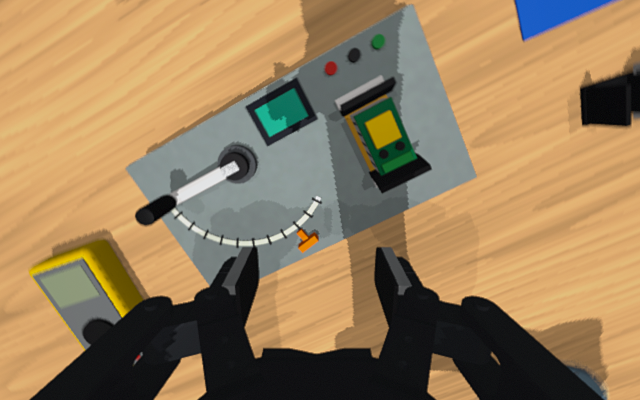

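The module is seated in the nest and released: centre (532.8,59.3) against a wall midpoint of (532.6,59.1), top at 90 mm. I turned the wrong way and joint 3 is close to its limit, so I'll turn back while heading for the knob.

```bash
python3 - <<'E'
from h import *
plan((530,150,222,-1.2),(573,284,200,0))
E
```

```text
off [  3.2 -22.4  -0.3] tw [  0.1  -0.  -48.9] dist 23 rows 7.0
off [ -20.9 -161.1   21.6] tw [ 1.000e-01  0.000e+00 -1.176e+02] dist 164 rows 17.0
```

>>> servo_tool --gripper '[0.4,0.4,0.4,0.4,0.4,0.4,0.4,0.4]' --offset '[[0,-2,0],[1,-5,0],[1,-8,0],[2,-12,0],[3,-16,0],[3,-20,0],[3,-22,0],[3,-22,0]]' --twist '[[0,0,-6],[0,0,-13],[0,0,-20],[0,0,-27],[0,0,-34],[0,0,-41],[0,0,-48],[0,0,-55]]'

```text
t: 19.85
position: [529.6, 146.5, 221.6]
tool_rot: [0.0, 0.971, 0.238, 0.0]
contact_force: [-0.0, -0.0, 0.0]
width: 0.703
grip_force: 0.0
```

```bash
python3 - <<'E'
from h import *
st();plan((550,215,215,-0.3),(573,284,200,0))
E
```

```text
t 19.85 p [529.6 146.5 221.6] psi -1.09 F [-0. -0.  0.] w 0.703 g 0.0 j [-1.39  0.51  1.34  1.89 -0.54  1.18 -0.94]
off [ 49.8 -51.3   6.6] tw [  0.    0.  -45.3] dist 72 rows 7.0
off [ 102.1 -101.8   21.5] tw [  0.    0.  -62.5] dist 146 rows 9.0
```

>>> servo_tool --gripper '[0.4,0.4,0.4,0.4,0.4,0.4,0.4,0.4]' --offset '[[10,-10,0],[24,-24,0],[38,-38,0],[52,-52,5],[66,-66,10],[80,-80,15],[92,-92,20],[102,-102,21]]' --twist '[[0,0,-7],[0,0,-14],[0,0,-21],[0,0,-28],[0,0,-35],[0,0,-42],[0,0,-49],[0,0,-56]]'

```text
t: 20.52
position: [573.7, 284.6, 199.4]
tool_rot: [-0.0, 0.746, 0.666, -0.001]
contact_force: [-0.8, -0.3, -0.7]
width: 0.702
grip_force: 0.0
```

```bash
python3 - <<'E'
from h import *
st();plan((573,284,135,0),(573,284,79,0))
E
```

```text
t 20.52 p [573.7 284.6 199.4] psi -0.112 F [-0.8 -0.3 -0.7] w 0.702 g 0.0 j [-1.23  0.56  0.96  1.68 -0.49  1.16 -0.25]
off [-0.6 -0.5 64.4] tw [-0.1  0.1 -6.4] dist 64 rows 2.0
off [ -0.5  -0.4 120.4] tw [-0.1  0.1 -6.4] dist 120 rows 3.0
```

>>> servo_tool --gripper '[0.4,0.4,0.4,0.4,0.4,0.4]' --offset '[[-0.5,-0.5,30],[-0.5,-0.5,60],[-0.5,-0.5,64],[-0.5,-0.5,90],[-0.5,-0.5,115],[-0.5,-0.5,119]]' --twist '[[0,0,-6.4],[0,0,-6.4],[0,0,-6.4],[0,0,-6.4],[0,0,-6.4],[0,0,-6.4]]'

```text
t: 21.02
position: [570.5, 282.1, 78.3]
tool_rot: [-0.001, 0.71, 0.704, -0.004]
contact_force: [-1.2, 0.0, -0.7]
width: 0.699
grip_force: 0.0
```

>>> servo_tool --gripper '[0,-1,-1,-1,-1,-1]' --offset '[[0,0,0],[0,0,0],[0,0,0],[0,0,0],[0,0,0],[0,0,0]]' --twist '[[0,0,0],[0,0,0],[0,0,0],[0,0,0],[0,0,0],[0,0,0]]'

```text
t: 21.52
position: [573.2, 284.7, 84.2]
tool_rot: [-0.001, 0.71, 0.704, 0.0]
contact_force: [-4.1, -0.3, 5.0]
width: 0.192
grip_force: 58.3
```

```bash
python3 - <<'E'
from h import *
st()
# flag from w5/w7/w1 images : tab centre & stem
from m2 import rect
for n in("w1","w5","w7"):
    f=dict(np.load(n+".npz"));P=cloud(f);X,Y,z=P[...,0],P[...,1],P[...,2];h,s,v=cv2.split(cv2.cvtColor(f["img"],cv2.COLOR_RGB2HSV))
    o=(h>5)&(h<17)&(s>150)&(X>430)&(X<500)&(Y>150)&(Y<215)&(z>43)&(z<62); q=P[o]; rect(q[:,:2],n)
    t=q[(q[:,2]>52)]; rect(t[:,:2],"hi")
    # hinge axis: dark round boss
    hb=(v<75)&(z>46)&(z<66)&(X>545)&(X<605)&(Y>175)&(Y<235); (c,rr)=cv2.minEnclosingCircle(np.float32(P[hb][:,:2])); print("hinge",np.round(c,1),round(rr,1),np.percentile(z[hb],[10,50,90]))
E
```

```text
t 21.52 p [573.2 284.7  84.2] psi -0.008 F [-4.1 -0.3  5. ] w 0.192 g 58.34997475147247 j [-1.14  0.68  0.83  1.76 -0.6   0.97 -0.08]
w1 93 [465.2 182.1] [20.7 23.9] 12.59
hi 47 [461.6 181.3] [13.3 23.9] 12.59
hinge [572.5 205.4] 19.7 [53.53033174 59.80593836 65.66674865]
w5 504 [456.6 180.9] [24.2 36.4] 61.34
hi 280 [462.5 179.7] [17.  25.1] 11.66
hinge [572.8 203.2] 19.8 [50.30042718 61.8492864  65.69518279]
w7 160 [464.6 180.4] [21.  24.7] 10.97
hi 59 [458.2 179.2] [ 8.4 24.7] 11.92
hinge [572.5 203.2] 19.6 [52.44774297 63.80148172 65.755769  ]
```

>>> servo_tool --gripper '[-1,-1,-1,-1,-1,-1,-1,-1]' --offset '[[-0.5,-9.1,0],[-2,-18,0],[-4.6,-26.7,0],[-8.1,-35.1,0],[-12.5,-43,0],[-17.8,-50.3,0],[-23.9,-57.1,0],[-30.7,-63,0]]' --twist '[[0,0,-6.5],[0,0,-13],[0,0,-19.5],[0,0,-26],[0,0,-32.5],[0,0,-39],[0,0,-45.5],[0,0,-52]]'

```text
t: 22.18
position: [511.0, 254.5, 84.2]
tool_rot: [0.001, 0.328, 0.945, 0.001]
contact_force: [-0.6, -1.2, 2.5]
width: 0.191
grip_force: 58.6
```

>>> servo_tool --gripper '[-1,-1,-1,-1,-1,-1,-1,-1]' --offset '[[-0.5,-8.6,0],[-1.9,-17.2,0],[-4.2,-25.5,0],[-7.4,-33.6,0],[-11.4,-41.2,0],[-16.3,-48.4,0],[-21.9,-55,0],[-28.2,-60.9,0]]' --twist '[[0,0,-6.2],[0,0,-12.4],[0,0,-18.6],[0,0,-24.8],[0,0,-31],[0,0,-37.2],[0,0,-43.4],[0,0,-49.6]]'

```text
t: 22.85
position: [495.2, 189.0, 84.1]
tool_rot: [0.001, -0.099, 0.995, 0.001]
contact_force: [-0.8, -0.3, 4.2]
width: 0.192
grip_force: 58.8
```

>>> servo_tool --gripper '[-1,-1,-1]' --offset '[[0,0,0],[0,0,0],[0,0,0]]' --twist '[[0,0,0],[0,0,0],[0,0,0]]'

```text
t: 23.1
position: [495.2, 188.7, 84.1]
tool_rot: [0.001, -0.095, 0.995, 0.0]
contact_force: [-4.2, -2.3, 8.8]
width: 0.195
grip_force: 59.5
```

```bash
python3 - <<'E'
from h import *
st(); p=ctrl.read_state()["position"]; v=p[:2]-[572.6,204.3]; print(np.linalg.norm(v),np.degrees(np.arctan2(v[1],v[0]))%360)
E
```

```text
t 23.1 p [495.2 188.7  84.1] psi 1.761 F [-4.2 -2.3  8.8] w 0.195 g 59.45096790790558 j [-0.86  0.38  0.49  2.02 -0.25  0.8   1.53]
78.91518409346467 191.37353750073865
```

>>> servo_tool --gripper '[-0.5,-0.2,0.2,0.4,0.4,0.4,0.4,0.4]' --offset '[[0,0,0],[0,0,0],[0,0,0],[0,0,-10],[0,0,-45],[0,0,-85],[20,0,-125],[40,0,-150]]' --twist '[[0,0,0],[0,0,0],[0,0,0],[0,0,0],[0,0,0],[0,0,0],[0,0,0],[0,0,0]]'

```text
t: 23.77
position: [457.2, 181.8, 235.8]
tool_rot: [0.003, -0.096, 0.995, 0.001]
contact_force: [-0.2, 1.0, 0.2]
width: 0.701
grip_force: 0.0
```

>>> servo_tool --gripper '[0.4,0.4]' --offset '[[0,0,0],[0,0,0]]' --twist '[[0,0,0],[0,0,0]]'

```text
t: 23.93
position: [455.7, 182.4, 234.4]
tool_rot: [0.002, -0.097, 0.995, 0.002]
contact_force: [-0.2, 0.5, -1.1]
width: 0.699
grip_force: 0.0
```

```bash
cat > lev.py <<'E'
from h import *
from m2 import rect
def lev(f,n,view=True):
    np.savez(n+".npz",**f); P=cloud(f);X,Y,z=P[...,0],P[...,1],P[...,2];h,s,v=cv2.split(cv2.cvtColor(f["img"],cv2.COLOR_RGB2HSV))
    B=(X>430)&(X<600)&(Y>150)&(Y<230)
    t=B&(h>5)&(h<17)&(s>150)&(X<500)&(z>53)&(z<62); rect(P[t][:,:2],"tab")
    k=B&(z>108)&(z<118)&(X<520); rect(P[k][:,:2],"knob"); kc=P[k].mean(0)
    a=B&(z>64)&(z<68.5)&(X<575)&(X>kc[0]+15); rect(P[a][:,:2],"arm")
    hb=(v<75)&(z>46)&(z<63.5)&(X>545)&(X<605)&(Y>175)&(Y<235); c,r=cv2.minEnclosingCircle(np.float32(P[hb][:,:2])); print("hinge",np.round(c,1),round(r,1))
    c=np.array(c); tc=np.array(cv2.minAreaRect(np.float32(P[t][:,:2]))[0])
    print("knob az",np.degrees(np.arctan2(*(kc[:2]-c)[::-1]))%360,"d",np.linalg.norm(kc[:2]-c),"tab az",np.degrees(np.arctan2(*(tc-c)[::-1]))%360,np.linalg.norm(tc-c))
E
python3 - <<'E'
from lev import *
st(); f=grab_frame("wrist"); lev(f,"w8")
rr=f["img"]; save(f,"w8.png",(170,40,490,280),2.4)
E
```

```text
t 23.93 p [455.7 182.4 234.4] psi 1.765 F [-0.2  0.5 -1.1] w 0.699 g 0.0 j [-0.99  0.07  0.55  1.99 -0.04  1.09  1.35]
tab 160 [458.8 180.3] [ 8.7 23. ] 12.04
knob 261 [494.  189.5] [17.1 16.6] 82.0
arm 566 [548.2 204.4] [54.1 27.6] 3.38
hinge [571.6 205.4] 19.7
knob az 191.6122101489299 d 79.71428779359051 tab az 192.53379068976832 115.60864843078079
```

View pics/w8.png

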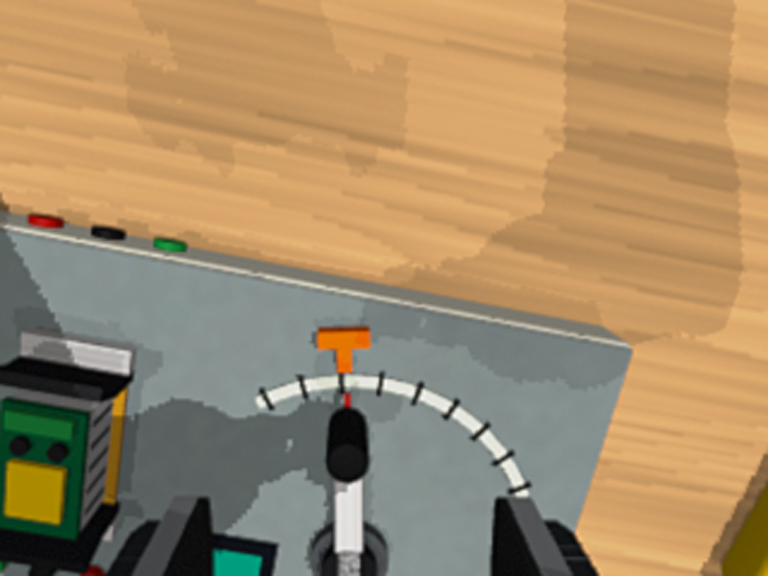

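The crop shows the flag tab at (343,338), the red pointer at (348,400) and the hinge at (348,555). The lever is about 1° short of the flag. I'll measure that finely before deciding on a nudge.

```bash
python3 - <<'E'
from h import *
f=dict(np.load("w8.npz")); im=f["img"]; H,W=400,640; fl=200/np.tan(np.radians(f["fov_y"])/2)
Q=rot(f["attitude"]).as_matrix()
def onplane(u,v,zz):
    d=np.stack([(u+.5-f["cx"])/fl,(v+.5-f["cy"])/fl,np.ones_like(u)],-1)@Q.T; return f["eye"]+d*((zz-f["eye"][2])/d[:,2])[:,None]
h,s,v=cv2.split(cv2.cvtColor(im,cv2.COLOR_RGB2HSV)); r,c=np.mgrid[:400,:640]
def fit(m,zz,tag):
    rr,cc=np.nonzero(m); q=onplane(cc.astype(float),rr.astype(float),zz)[:,:2]; R_=cv2.minAreaRect(np.float32(q)); print(tag,len(q),np.round(q.mean(0),1),[np.round(x,2) for x in R_]); return q
o=(h>5)&(h<17)&(s>150)&(abs(c-313)<25)&(r<210)&(r>165)
tab=fit(o&(r<186),57,"tab"); stem=fit(o&(r>=189),52,"stem")
arm=(v>150)&(s<40)&(abs(c-315)<12)&(r>242)&(r<262)
q=fit(arm,66,"arm"); 
# centreline of arm: mean per image row
cl=[];
for row in range(242,268):
    cs=np.nonzero((v[row]>140)&(s[row]<45)&(abs(c[row]-315)<12))[0]
    if len(cs): cl.append((cs.mean(),row,len(cs)))
print(cl[:3],cl[-3:])
cl=np.array(cl); a=onplane(cl[:,0],cl[:,1],66)[:,:2]; d=np.linalg.svd(a-a.mean(0))[2][0]; print("arm az",np.degrees(np.arctan2(d[1],d[0]))%180+180, a.mean(0))
red=((h<6)|(h>174))&(s>110)&(abs(c-315)<8)&(r>195)&(r<213); q=fit(red,60,"ptr")
E
```

```text
tab 195 [457.9 180.1] [array([457.76, 179.95]), array([10.12, 23.08]), np.float64(11.61)]
stem 43 [471.4 183.2] [array([471.87, 183.27]), array([7.02, 6.76]), np.float64(11.14)]
arm 218 [538.  198.4] [array([537.96, 198.59]), array([22.97, 25.4 ]), np.float64(11.1)]
[(np.float64(316.61538461538464), 242, 13), (np.float64(315.7142857142857), 243, 14), (np.float64(315.7142857142857), 244, 14)] [(np.float64(315.0), 265, 11), (np.float64(315.0), 266, 11), (np.float64(315.0), 267, 11)]
arm az 190.1014519699196 [541.02006593 199.44047675]
ptr 16 [486.3 187.6] [array([486.47, 187.3 ]), array([7.07, 2.23]), np.float64(11.14)]
```

```bash
python3 - <<'E'
from h import *
st();plan((495.3,187.5,140,1.78),(495.3,187.5,82,1.78))
E
```

```text
t 23.98 p [455.  181.9 232.6] psi 1.765 F [-0.2 -0.9 -0.1] w 0.699 g 0.0 j [-0.99  0.07  0.55  2.   -0.04  1.09  1.35]
off [-40.4  -2.5  92.7] tw [ 0.1  0.1 -0.9] dist 101 rows 3.0
off [-40.3  -2.6 150.7] tw [ 0.1  0.1 -0.9] dist 156 rows 4.0
```

>>> servo_tool --gripper '[0.4,0.4,0.4,0.4,0.4,0.4,0.4,0.4]' --offset '[[-20,-1,30],[-40,-2.5,60],[-40,-2.5,92],[-40,-2.5,92],[-40,-2.5,115],[-40,-2.5,140],[-40,-2.5,150],[-40,-2.5,150]]' --twist '[[0,0,-0.9],[0,0,-0.9],[0,0,-0.9],[0,0,-0.9],[0,0,-0.9],[0,0,-0.9],[0,0,-0.9],[0,0,-0.9]]'

```text
t: 24.65
position: [491.9, 185.4, 78.9]
tool_rot: [-0.003, -0.104, 0.995, -0.002]
contact_force: [-0.5, -1.0, 0.1]
width: 0.701
grip_force: 0.0
```

```bash
python3 - <<'E'
from h import *
st();plan((495.3,187.5,82,1.78))
E
```

```text
t 24.65 p [491.9 185.4  78.9] psi 1.78 F [-0.5 -1.   0.1] w 0.701 g 0.0 j [-0.88  0.39  0.51  2.03 -0.26  0.8   1.57]
off [-3.8  1.3 -3.1] tw [-0.2 -0.4  0. ] dist 5 rows 1.0
```

>>> servo_tool --gripper '[0,-0.3,-1,-1,-1,-1,-1]' --offset '[[-2,0.5,0],[-2,0.5,0],[-2,0.5,0],[-2,0.5,0],[-2,0.5,0],[-2,0.5,0],[-2,0.5,0]]' --twist '[[0,0,0],[0,0,0],[0,0,0],[0,0,0],[0,0,0],[0,0,0],[0,0,0]]'

```text
t: 25.23
position: [497.8, 188.3, 83.5]
tool_rot: [0.001, -0.105, 0.995, 0.001]
contact_force: [-1.5, -1.0, 6.9]
width: 0.191
grip_force: 58.5
```

```bash
python3 - <<'E'
from h import *
st(); p=ctrl.read_state()["position"]; v=p[:2]-[572.6,204.3]; print(np.linalg.norm(v),np.degrees(np.arctan2(v[1],v[0]))%360)
E
```

```text
t 25.23 p [497.8 188.3  83.5] psi 1.78 F [-1.5 -1.   6.9] w 0.191 g 58.46028506755829 j [-0.88  0.38  0.51  2.02 -0.26  0.8   1.57]
76.50009219718855 192.03446533982248
```

>>> servo_tool --gripper '[-1,-0.5,-0.2,0.2,0.4,0.4,0.4,0.4]' --offset '[[0,-0.3,0],[0,-0.3,0],[0,-0.3,0],[0,-0.3,-5],[0,-0.3,-45],[0,-0.3,-85],[20,0,-125],[40,0,-150]]' --twist '[[0,0,0],[0,0,0],[0,0,0],[0,0,0],[0,0,0],[0,0,0],[0,0,0],[0,0,0]]'

```text
t: 25.9
position: [459.3, 179.4, 235.2]
tool_rot: [0.002, -0.104, 0.995, 0.0]
contact_force: [0.6, 0.7, 0.5]
width: 0.7
grip_force: 0.0
```

>>> servo_tool --gripper '[0.4,0.4,0.4]' --offset '[[0,0,-20],[0,0,-20],[0,0,-20]]' --twist '[[0,0,0],[0,0,0],[0,0,0]]'

```text
t: 26.15
position: [458.0, 179.7, 253.1]
tool_rot: [0.001, -0.105, 0.995, 0.001]
contact_force: [0.1, 0.7, -0.2]
width: 0.696
grip_force: 0.0
```

```bash
python3 - <<'E'
from lev import *
from mod import mod
st(); f=grab_frame("wrist"); lev(f,"w9"); mod(f,(495,572,20,100),90)
P=cloud(f);k=(P[...,2]>108)&(P[...,2]<118)&(P[...,0]<520)&(P[...,1]>150); kc=P[k].mean(0)
g=grab_frame("top"); P=cloud(g); X,Y,z=P[...,0],P[...,1],P[...,2]; hh,s,v=cv2.split(cv2.cvtColor(g["img"],cv2.COLOR_RGB2HSV))
for n,m in(("red",((hh<9)|(hh>172))),("yel",(hh>23)&(hh<34))):
    m=m&(s>120)&(X>380)&(X<510)&(Y<-140)&(Y>-290)&(z>30); print(n,m.sum(),P[m].mean(0) if m.any() else 0)
print(spotter.boxes_of("spare",g)[:1],spotter.boxes_of("bottle",g)[:1])
E
```

```text
t 26.15 p [458.  179.7 253.1] psi 1.781 F [ 0.1  0.7 -0.2] w 0.696 g 0.0 j [-1.01  0.05  0.58  1.97 -0.03  1.13  1.36]
tab 149 [458.2 180.6] [ 7.8 23.2] 11.99
knob 232 [494.4 188.6] [17.1 16.9] 85.75
arm 539 [549.  200.7] [57.9 26.1] 12.16
hinge [572.  205.6] 19.6
knob az 192.3236479477515 d 80.15696527210245 tab az 192.35942914146767 116.45539947437439
green 910 [533.8  60.8] [60.7 36.7] 0.05
 z 89.8341303566718 [87.6983736 93.4815864]
top 1947 [533.8  60.9] [76.7 49.8] 0.43
yellow 549 [543.2  59.6] [30.2 26.9] 0.61
[541.13663428  60.98793909  94.27300746]
red 106 [ 442.68020543 -235.55122132   50.90157424]
yel 0 0
[{'point': [0.6778, 0.683], 'confidence': 0.94}] [{'point': [0.5464, 0.3635], 'confidence': 0.66}]
```

The lever is at 192.3° and the flag at 192.0–192.4°. The module is seated squarely, the spare is undisturbed in the rack, and the robot is clear of everything. Handing in.

```bash
python3 -c "
from workcell import ctrl
print(ctrl.hand_in())"
```

```text
the job is handed in; nothing more can be done
None
```

I handed the job in at about 26 s: the lever was turned off first, the yellow-block module was set on the blue mat and regrasped by its long sides, it now stands released and centred in the nest to within a millimetre or two as measured, and the lever is back within about half a degree of the flag.

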